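Swing the clip tray over to the sealer and relock its index plunger

ROBOT

A 6-joint arm with a two-finger parallel gripper is mounted at the origin on a cart in front of the work surface, level with it; the furniture and walls round the work are solid. World frame = base frame: x ahead of the robot, y to its left, z up, the work surface at z = 0. Lengths are in m, angles in degrees, forces in N, time in s.
With the tool pointing down it reaches from about 0.375 to 0.9 m from the base axis. Payload 3.1 kg.
Tool frame: the origin (TCP) lies at the very end of the fingers, on their centre line; the grasp point (between the pads) lies bot.grip_point_offset behind it (bot.grip_point_offset is the distance from the TCP to the grasp point, in m); z points along the fingers, y is the line along which they close (so a half turn about z gives the same grasp; the last joint's range is limited). The gripper opens to 87 mm and grips with 3 to 60 N. Pads are 19 mm wide; open, the fingers measure 117 mm over their backs; the gripper's body (75 mm by 190 mm) begins 51 mm behind the grasp point.
Start: joints at [63.283, 30.224, 82.088, -0, 67.689, -10.227], TCP at [0.177, 0.599, 0.201] pointing down, gripper open.
Joint ranges: [-176.69, 176.69], [-43.24, 126.21], [12.49, 139.97], [-82, 262], [0, 151.66], [-163.58, 163.58]. Speed limits (degrees/s): [159.86, 159.86, 180, 180, 180, 180].

INTERFACE

Orientations are given as a 3x3 rotation matrix whose columns are the frame's x, y, z axes.
In Python, from rig import bot, viewer, ticket gives the robot as it stands.
- The arm moves only by the tool servo_tool, never from a script. Its argument "targets" is a list of rows, each an object with "offset": the shift along the tool's x, y, z in m, a list of three; "dr": the turn, a rotation vector about the tool's x, y, z in degrees, a list of three. In form: [{"offset": [x, y, z], "dr": [ax, ay, az]}, ...]. A call has 1 to 20 rows; each row is the pose to reach, as a shift and turn from the pose commanded when the call began, along the tool's axes at that moment; what a row does not reach only later rows make up. A row lasts 1/12 s, in which the tool goes at most 41.7 mm and 7.16 degrees, less where a joint would pass 70% of its speed; a pose out of reach is approached as far as the arm can. A call with a gripper value outside its range is refused whole. "gripper" is the gripper command: -1 is fully open, 1 is shut, values between are in proportion, set as the call begins (left out, the last holds). The fingers move at their own pace and stop on an object; the grip force is fixed at half the most. Time passes only in rows, so rows that repeat a pose let the fingers close. It gives the time, the measured TCP pose, the force, the opening and the grip force at its end, in the units of the state.
- bot.read_state(): the state, without advancing time (a new reading comes with each control period).
- viewer.capture(name): name is "scene" or "top" or "wrist"; returns a dict with "color" (400x640x3 uint8, red, green, blue), "camera_matrix" (3x3 intrinsics, pixels), "R" (3x3) and "t" (3): a world point X has camera coordinates R X + t. Camera axes: x right, y down, z forward; pixel columns grow to the right and rows downward; lengths in m; the calibration is good to about 2 mm. A picture is of the moment at which its call begins. There is no depth.
- ticket.hand_in(): hands the job in; it is judged then, once.
The state is a dict: "time_s": time; "joint_positions": joint angles; "qvel": joint speeds; "tau": joint torques, N m; "position": TCP position; "tcp_rot": TCP orientation; "force": force on the tool from outside, world axes, zero at the start; "moment": the same for the moment, N m; "opening": opening from 0.0 (shut) to 1.0 (fully open); "grasp_force": force on a finger pad.
Only numpy, scipy, OpenCV 4.12 (cv2) and the standard library are available. Lean on these libraries where they do the work, as an engineer would, in place of code of your own. Each camera call takes 0.05 s, during which the arm holds its last target. There are 200 camera calls.

TASK

The clip tray on the swing arm is locked at its right-hand station. Pull up the plunger's T-handle and give it a quarter turn counterclockwise so that it stays out, swing the arm past the middle hole towards the left-hand station by the sealer, then turn the T-handle back and let the pin snap fully home in the left-hand hole, so that the arm is locked there. The left-hand hole has to be felt for, and the things lying about on the bench are to be left where they are.

Things in the scene. Friction and masses are not known exactly. Their poses are not given: they have to be found in the camera images.
- pivot (a point): Axis of the swing arm: grey post with a steel bolt head; the point is 33 mm above the bench. The arm points along this frame's -x when joint swing is 0; the frame is fixed to the stand and may be turned up to 0.2 rad from the world's.
- plate (a point): Same axis, on top of the fixed fan-shaped aluminium index plate (radius 107 mm, top 26 mm above the bench). Its openings lie 78 mm from the axis: a long one at the right (swing about 0.75), a short one in the middle (about 0), a short one at the left (about -0.75). The plate itself may be clamped up to 0.1 rad off either way, all openings alike: the left one is anywhere from -0.85 to -0.65.
- swing (a joint): Angle of the swing arm, rad, counterclockwise from above positive: 0 = arm towards the robot, positive = to the robot's right, negative = left; stops at -1.1 and 1.1, none at the hole. Pin 8 mm thick, short openings 11 mm along the arc: it drops within about 0.04 rad of swing. To swing takes about 1 N at the handle with the pin out, 2 N with the pin rubbing on the plate; the arm stays where left.
- clip_box: Clear box of clips, 56 x 81 x 30 mm, fixed in the tray on the arm 166 mm from the axis (radially 132 to 200 mm); origin under its middle, box top 80 mm above the bench. The grey arm is 36 mm wide, its underside 34 mm above the bench, so that it passes over flat things.
- swing_handle (a point): Upright light grey round handle at the outer end of the arm, 18 mm thick, 222 mm from the pivot axis, top 118 mm above the bench. The point lies on its axis 103 mm above the bench, the height to grip or push. It does not revolve on the arm.
- plunger_grip (a point): Light grey T-handle of the plunger, bar 44 x 16 mm, 26 mm high, on the arm 78 mm from the pivot axis. Point on the plunger's vertical axis, 11 mm below the bar's top, 89 mm above the bench when locked; rises with the plunger. x axis along the bar's 44 mm: along the arm when locked, across it when parked; grip across the 16 mm. Under it only the steel collar, 28 mm across, top 62 mm high.
- plunger_lift (a joint): Lift of the plunger, m: 0 = pin fully home in an opening, 0.010 = pin standing on top of the plate, about 0.0135 = parked on the collar, 0.018 = upper stop. A spring pulls it down with 5 N at 0 and 12 N at the top.
- plunger_twist (a joint): Turn of the T-handle relative to the arm, rad, counterclockwise from above positive, stops at 0 and 1.6. A cross pin in the collar's slot lets it turn only when the plunger is lifted more than 0.0135; turned more than about 0.6 it rests on the collar and stays out when let go. Turned back to 0 (within 0.1) it drops into the slot and the spring presses the pin on the plate.
- hemostat_1: Bystander: blue plastic ratchet clamp, 80 x 140 x 7 mm, flat on the bench under the path of the swing arm; origin at the middle of its underside.
- marker_1: Bystander: felt marker, 132 mm long, lying on the robot's side of the swing arm; origin at the middle of its underside.
- scissors: Bystander: steel scissors with black bows, 161 mm, flat on the bench at the right; origin at the middle of its underside.
- log_pad: Bystander: writing pad, 149 x 106 x 12 mm, front right; origin at the middle of its underside.
- tape_roll: Bystander: roll of tape, 104 mm across, 25 mm high, lying flat, front left; origin at the middle of its underside.
- tube_stripper: Bystander: roller pliers with red handles, 156 mm, flat on the bench at the left; origin at the middle of its underside.
- hemostat_2: Bystander: blue plastic ratchet clamp, 88 x 138 x 7 mm, flat on the bench at the left; origin at the middle of its underside.

How it is judged:
By the outcome, as a careful person would: the job done as asked, in the order asked, and still so for the second after the job is handed in, with the robot touching nothing.
It also fails if it takes over 72 s, if anything falls off the work surface, if the arm or the gripper's body presses on something with over 40 N, if the wrist force passes 120 N, or if a joint passes its speed limit or range.

## Working session

There is one attempt and no reset: what is moved stays moved. The work goes in short steps, Python scripts to look and compute and a tool call to move; the robot and the scene stay as the last step left them, time stands still between calls to the robot, and variables do not carry over. Pictures are saved under pics/ and viewed, at most 10 in all, crops included, and the job is handed in when it is done.

Besides the shell and the picture viewer there is one more tool, called after "Request:" by a JSON object that holds its "name" and its "arguments", one argument or row to a line. servo_tool: Moves the arm, as the interface text tells. Its arguments: {"type":"object","properties":{"targets":{"type":"array"},"gripper":{"type":"number"}},"required":["targets"]}

```bash
mkdir -p pics
cat > h.py <<'E'
import numpy as np, cv2
from rig import bot, viewer, ticket
def cap(n,f=None):
    c=viewer.capture(n)
    if f: cv2.imwrite('pics/'+f,c['color'][:,:,::-1])
    return c
def ray(c,uv,z):
    K=np.array(c['camera_matrix']);R=np.array(c['R']);t=np.array(c['t'])
    o=-R.T@t; d=R.T@np.linalg.inv(K)@np.array([*uv,1.]); return o+d*(z-o[2])/d[2]
def proj(c,X):
    p=np.array(c['camera_matrix'])@(np.array(c['R'])@np.array(X)+np.array(c['t'])); return p[:2]/p[2]
E
python3 - <<'E'
from h import *
import pickle
a=cap('top','top1.png');b=cap('scene','scene1.png')
pickle.dump((a,b),open('c.pkl','wb'))
s=bot.read_state();print(s,bot.grip_point_offset)
for c in(a,b):print(-np.array(c['R']).T@c['t'])
E
```

```text
{'time_s': 0.1, 'joint_positions': array([ 6.32843826e+01,  3.02737169e+01,  8.21488816e+01,  4.50328980e-05,
        6.76909902e+01, -1.02276724e+01]), 'qvel': array([ 0.01446334, -0.11304315, -0.10685942, -0.06829804,  0.10084123,
       -0.06758167]), 'tau': array([-2.26548136e-04, -4.40983415e+01, -1.77149445e+01,  6.34635589e-02,
        5.33581234e-02, -3.99128044e-05]), 'position': array([0.17703526, 0.5986638 , 0.19966962]), 'tcp_rot': array([[-9.58879228e-01,  2.83813021e-01, -8.91904648e-04],
       [ 2.83814203e-01,  9.58877658e-01, -1.77053402e-03],
       [ 3.52726832e-04, -1.95086350e-03, -9.99998035e-01]]), 'force': array([-0.22856725,  1.32939013, -0.19903789]), 'moment': array([ 0.03956504, -0.0258316 , -0.01098737]), 'grasp_force': 0.0, 'opening': 1.0026410765544835} 0.0187
[0.43533065 0.0140386  1.3250812 ]
[-0.15440944 -0.34630706  0.85786772]
```

View pics/top1.png

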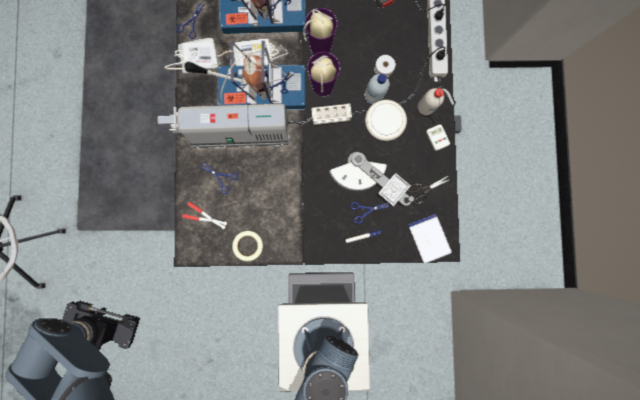

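View pics/scene1.png

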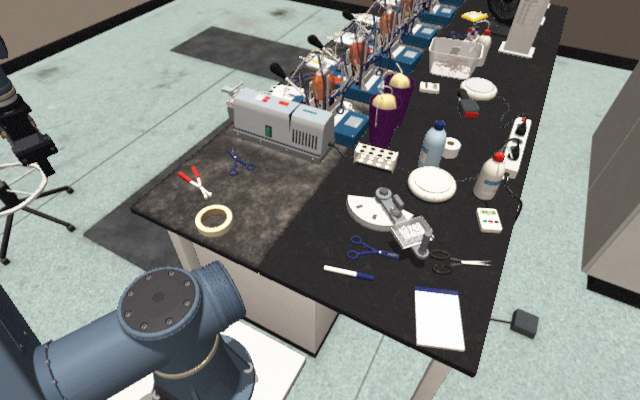

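The top view shows the post near (357,159), the T-handle near (376,172), and the box at (396,188) with the handle near (407,200). I'll enlarge both views for pixel accuracy.

Run:
```python
from h import *
import pickle
a,b=pickle.load(open('c.pkl','rb'))
A=cv2.resize(a['color'][140:220,320:420],(800,640)[:2],interpolation=cv2.INTER_CUBIC)[:,:,::-1]
A=cv2.resize(a['color'][145:215,325:420],None,fx=4.2,fy=4.2,interpolation=cv2.INTER_CUBIC)
B=cv2.resize(b['color'][180:270,340:445],None,fx=3.8,fy=3.8,interpolation=cv2.INTER_CUBIC)
h=max(A.shape[0],B.shape[0]);P=lambda I:cv2.copyMakeBorder(I,0,h-I.shape[0],0,0,cv2.BORDER_CONSTANT)
im=np.hstack([P(A),P(B)]);print(im.shape,A.shape);cv2.imwrite('pics/z1.png',im[:,:,::-1])
for uv,z in(((357,159),.05),((376,172),.1),((407,199),.118)):print(ray(a,uv,z))
```

```text
(342, 798, 3) (294, 399, 3)
[ 0.66191022 -0.12570504  0.05      ]
[ 0.60763176 -0.18355395  0.1       ]
[ 0.51319264 -0.28132556  0.118     ]
```

View pics/z1.png

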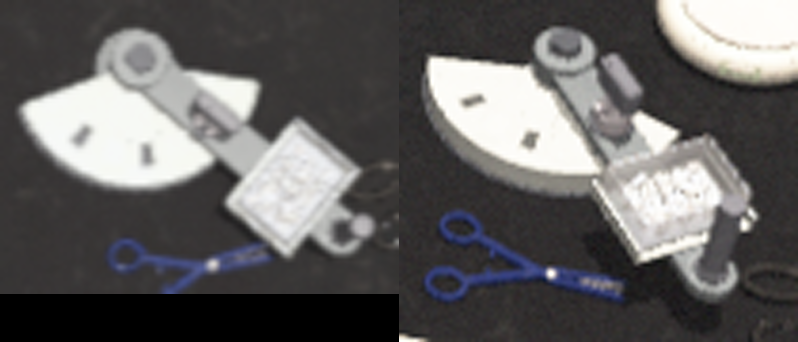

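Run:
```python
from h import *
import pickle
a,b=pickle.load(open('c.pkl','rb'))
f=lambda x,y,z:ray(a,(325+x/4.2-.4,145+y/4.2-.4),z)
g=lambda x,y,z:ray(b,(340+(x-399)/3.8-.4,180+y/3.8-.4),z)
for F,L in((f,[('piv',138,58,.05),('T',216,113,.1),('H',363,227,.118),('L',83,135,.026),('M',147,154,.026)]),
 (g,[('piv',565,42,.055),('T',621,80,.1),('H',736,203,.118),('L',473,101,.026),('M',530,139,.026)])):
  P={n:F(x,y,z)[:2] for n,x,y,z in L}
  for n in P:
    d=P[n]-P['piv'];print(n,P[n].round(4),np.hypot(*d).round(4),np.arctan2(-d[1],-d[0]).round(3))
```

```text
piv [ 0.664  -0.1274] 0.0 -3.142
T [ 0.6093 -0.1837] 0.0785 0.8
H [ 0.5141 -0.2948] 0.2247 0.841
L [ 0.6027 -0.0815] 0.0766 -0.642
M [ 0.5855 -0.1358] 0.0789 0.106
piv [ 0.6656 -0.1293] 0.0 -3.142
T [ 0.6025 -0.191 ] 0.0883 0.774
H [ 0.515  -0.2986] 0.2265 0.844
L [ 0.6001 -0.0834] 0.08 -0.612
M [ 0.5846 -0.1372] 0.0814 0.097
```

Two views agree to a few mm: the radii come out at 78.5 mm for the T and 225 mm for the handle. That puts the arm at a world angle of about 0.835 rad and the left hole at about -0.63. I'll move above the T.

```bash
cat >> h.py <<'E'
from scipy.spatial.transform import Rotation as Ro
def go(p,yaw):  # yaw of tool y, deg, tool down -> offset, dr from the measured pose
    s=bot.read_state();R=np.array(s['tcp_rot']);y=np.radians(yaw)
    T=np.array([[-np.sin(y),np.cos(y),0],[np.cos(y),np.sin(y),0],[0,0,-1]]).T
    T=np.array([np.cross([np.cos(y),np.sin(y),0],[0,0,-1]),[np.cos(y),np.sin(y),0],[0,0,-1]]).T
    print('offset',(R.T@(np.array(p)-s['position'])).round(4),'dr',Ro.from_matrix(R.T@T).as_rotvec(degrees=True).round(2))
def st():
    s=bot.read_state();R=s['tcp_rot'];print(round(s['time_s'],2),s['position'].round(4),'yaw',np.degrees(np.arctan2(R[1,1],R[0,1])).round(2),'F',s['force'].round(1),'M',s['moment'].round(2),'op',round(s['opening']*87,1),round(s['grasp_force'],1),s['joint_positions'].round(1))
E
python3 -c "
from h import *
go([.6127,-.186,.17],-42.2)"
```

```text
offset [-0.6405 -0.6287  0.0307] dr [-9.0000e-02  1.0000e-01  1.1571e+02]
```

Request:
{"name": "servo_tool", "arguments": {
  "targets": [
    {"offset": [-0.32, -0.315, 0.0], "dr": [0, 0, 58]},
    {"offset": [-0.32, -0.315, 0.0], "dr": [0, 0, 58]},
    {"offset": [-0.32, -0.315, 0.0], "dr": [0, 0, 58]},
    {"offset": [-0.32, -0.315, 0.0], "dr": [0, 0, 58]},
    {"offset": [-0.32, -0.315, 0.0], "dr": [0, 0, 58]},
    {"offset": [-0.32, -0.315, 0.0], "dr": [0, 0, 58]},
    {"offset": [-0.32, -0.315, 0.0], "dr": [0, 0, 58]},
    {"offset": [-0.32, -0.315, 0.0], "dr": [0, 0, 58]},
    {"offset": [-0.64, -0.629, 0.03], "dr": [0, 0, 115.7]},
    {"offset": [-0.64, -0.629, 0.03], "dr": [0, 0, 115.7]},
    {"offset": [-0.64, -0.629, 0.03], "dr": [0, 0, 115.7]},
    {"offset": [-0.64, -0.629, 0.03], "dr": [0, 0, 115.7]},
    {"offset": [-0.64, -0.629, 0.03], "dr": [0, 0, 115.7]},
    {"offset": [-0.64, -0.629, 0.03], "dr": [0, 0, 115.7]},
    {"offset": [-0.64, -0.629, 0.03], "dr": [0, 0, 115.7]},
    {"offset": [-0.64, -0.629, 0.03], "dr": [0, 0, 115.7]},
    {"offset": [-0.64, -0.629, 0.03], "dr": [0, 0, 115.7]},
    {"offset": [-0.64, -0.629, 0.03], "dr": [0, 0, 115.7]},
    {"offset": [-0.64, -0.629, 0.03], "dr": [0, 0, 115.7]},
    {"offset": [-0.64, -0.629, 0.03], "dr": [0, 0, 115.7]}
  ]
}}

```text
time_s: 1.77
position: [0.5814, -0.1308, 0.1734]
tcp_rot: [[0.672, 0.741, -0.001], [0.741, -0.672, 0.001], [-0.0, -0.001, -1.0]]
force: [0.9, -0.1, -0.5]
opening: 0.997
grasp_force: 0.0
```

Run:
```python
from h import *
c=cap('wrist','w1.png');st();go([.6127,-.186,.17],-42.2)
print(-c['R'].T@c['t'],proj(c,[.6127,-.186,.1]),proj(c,[.665,-.128,.05]))
```

```text
1.82 [ 0.5872 -0.1394  0.1735] yaw -42.44 F [ 4.5 -4.9  0.8] M [-0.35 -0.18 -0.07] op 87.1 0.0 [-23.8  30.1  87.3  -0.2  62.   18.7]
offset [-0.0171  0.0502  0.0041] dr [ 0.6   0.03 -0.24]
[ 0.63172296 -0.07575154  0.35810457] [397.89298423 223.61901043] [390.72213286 115.84376785]
```

View pics/w1.png

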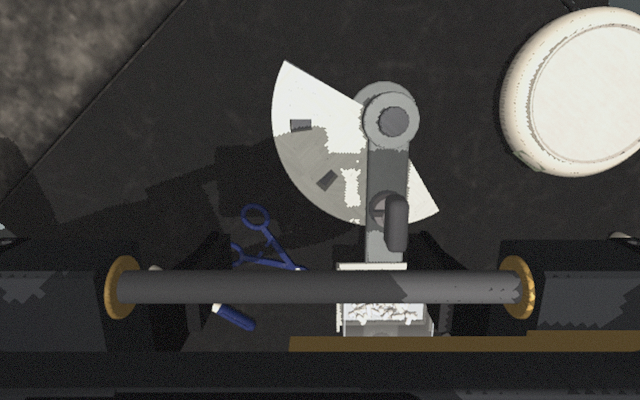

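The wrist view shows the bolt at (393,121) and the T-bar top at (396,223), predicted (398,224). The left opening is at (300,125) and the middle one at (327,180). I'll settle before measuring from it.

Request:
{"name": "servo_tool", "arguments": {
  "targets": [
    {"offset": [0, 0, 0], "dr": [0, 0, 0]},
    {"offset": [0, 0, 0], "dr": [0, 0, 0]}
  ]
}}

```text
time_s: 1.98
position: [0.5804, -0.1293, 0.173]
tcp_rot: [[0.673, 0.74, -0.002], [0.74, -0.673, 0.001], [-0.0, -0.002, -1.0]]
force: [-0.5, -0.3, -0.8]
opening: 0.997
grasp_force: 0.0
```

Run:
```python
from h import *
st();c=cap('wrist')
hsv=cv2.cvtColor(c['color'],cv2.COLOR_RGB2HSV)
cv2.imwrite('pics/w2.png',c['color'][:,:,::-1])
print(proj(c,[.6127,-.186,.1]),proj(c,[.665,-.128,.05]))
go([.6127,-.186,.17],-42.2)
```

```text
1.98 [ 0.5804 -0.1293  0.173 ] yaw -42.29 F [-0.5 -0.3 -0.8] M [-0.05  0.13  0.01] op 86.7 0.0 [-23.3  29.8  88.1   0.   62.3  19. ]
[400.47586086 224.33294899] [393.04175094 116.36464217]
offset [-0.0208  0.0632  0.0031] dr [-0.16  0.03 -0.01]
```

View pics/w2.png

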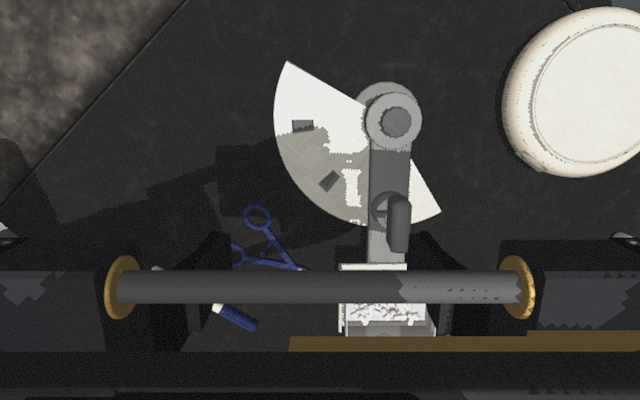

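Same view, settled: bolt (395,122), T-bar top (398,223), left opening (302,126), middle (329,181).

Run:
```python
from h import *
c=cap('wrist')
P={n:ray(c,uv,z)[:2] for n,uv,z in(('piv',(395,122),.05),('T',(398,223),.1),('L',(302,126),.026),('M',(329,181),.026))}
for n in P:
    d=P[n]-P['piv'];print(n,P[n].round(4),np.hypot(*d).round(4),np.arctan2(-d[1],-d[0]).round(3))
p=np.append(P['T'],.17);go([.612,-.186,.17],-42.2)
```

```text
piv [ 0.6628 -0.1315] 0.0 -3.142
T [ 0.6115 -0.1828] 0.0725 0.786
L [ 0.6    -0.0818] 0.0801 -0.67
M [ 0.5839 -0.1369] 0.079 0.069
offset [-0.0217  0.0631  0.0034] dr [-0.14  0.03  0.05]
```

Request:
{"name": "servo_tool", "arguments": {
  "targets": [
    {"offset": [-0.0215, 0.0627, 0.005], "dr": [0, 0, 0]},
    {"offset": [-0.0215, 0.0627, 0.005], "dr": [0, 0, 0]},
    {"offset": [-0.0215, 0.0627, 0.02], "dr": [0, 0, 0]},
    {"offset": [-0.0215, 0.0627, 0.045], "dr": [0, 0, 0]},
    {"offset": [-0.0215, 0.0627, 0.07], "dr": [0, 0, 0]},
    {"offset": [-0.0215, 0.0627, 0.09], "dr": [0, 0, 0]},
    {"offset": [-0.0215, 0.0627, 0.102], "dr": [0, 0, 0]},
    {"offset": [-0.0215, 0.0627, 0.102], "dr": [0, 0, 0]},
    {"offset": [-0.0215, 0.0627, 0.102], "dr": [0, 0, 0]}
  ]
}}

```text
time_s: 2.83
position: [0.6129, -0.1858, 0.072]
tcp_rot: [[0.671, 0.742, -0.001], [0.742, -0.671, 0.001], [-0.0, -0.001, -1.0]]
force: [0.0, -0.0, -0.4]
opening: 1.003
grasp_force: 0.0
```

Request:
{"name": "servo_tool", "arguments": {
  "targets": [
    {"offset": [0, 0, 0], "dr": [0, 0, 0]},
    {"offset": [0, 0, 0], "dr": [0, 0, 0]},
    {"offset": [0, 0, 0], "dr": [0, 0, 0]},
    {"offset": [0, 0, 0], "dr": [0, 0, 0]},
    {"offset": [0, 0, 0], "dr": [0, 0, 0]},
    {"offset": [0, 0, 0], "dr": [0, 0, 0]},
    {"offset": [0, 0, 0], "dr": [0, 0, 0]},
    {"offset": [0, 0, 0], "dr": [0, 0, 0]},
    {"offset": [0, 0, 0], "dr": [0, 0, 0]},
    {"offset": [0, 0, 0], "dr": [0, 0, 0]},
    {"offset": [0, 0, 0], "dr": [0, 0, 0]},
    {"offset": [0, 0, 0], "dr": [0, 0, 0]}
  ],
  "gripper": 1
}}

```text
time_s: 3.83
position: [0.6131, -0.1869, 0.0719]
tcp_rot: [[0.672, 0.741, -0.0], [0.741, -0.672, 0.0], [-0.0, -0.0, -1.0]]
force: [-0.3, -0.1, -0.3]
opening: 0.18
grasp_force: 30.1
```

```bash
python3 -c "
from h import *
st()"
```

```text
3.83 [ 0.6131 -0.1869  0.0719] yaw -42.19 F [-0.3 -0.1 -0.3] M [-0.07  0.07  0.11] op 15.7 30.1 [-26.9  40.4  85.5  -0.   54.   15.3]
```

Request:
{"name": "servo_tool", "arguments": {
  "targets": [
    {"offset": [0, 0, -0.003], "dr": [0, 0, 0]},
    {"offset": [0, 0, -0.006], "dr": [0, 0, 0]},
    {"offset": [0, 0, -0.009], "dr": [0, 0, 0]},
    {"offset": [0, 0, -0.012], "dr": [0, 0, 0]},
    {"offset": [0, 0, -0.015], "dr": [0, 0, 0]},
    {"offset": [0, 0, -0.0165], "dr": [0, 0, 0]},
    {"offset": [0, 0, -0.0165], "dr": [0, 0, 0]},
    {"offset": [0, 0, -0.0165], "dr": [0, 0, 0]}
  ]
}}

```text
time_s: 4.5
position: [0.6126, -0.1867, 0.0881]
tcp_rot: [[0.672, 0.741, -0.001], [0.741, -0.672, 0.0], [-0.0, -0.001, -1.0]]
force: [0.2, -0.7, -11.7]
opening: 0.178
grasp_force: 30.0
```

Request:
{"name": "servo_tool", "arguments": {
  "targets": [
    {"offset": [0, 0, 0], "dr": [0, 0, -6]},
    {"offset": [0, 0, 0], "dr": [0, 0, -12]},
    {"offset": [0, 0, 0], "dr": [0, 0, -18]},
    {"offset": [0, 0, 0], "dr": [0, 0, -24]},
    {"offset": [0, 0, 0], "dr": [0, 0, -30]},
    {"offset": [0, 0, 0], "dr": [0, 0, -30]}
  ]
}}

```text
time_s: 5.0
position: [0.6111, -0.1859, 0.0875]
tcp_rot: [[0.209, 0.978, -0.004], [0.978, -0.209, 0.002], [0.001, -0.005, -1.0]]
force: [-0.8, 1.2, -12.2]
opening: 0.175
grasp_force: 30.0
```

```bash
python3 -c "
from h import *
st()"
```

```text
5.0 [ 0.6111 -0.1859  0.0875] yaw -12.08 F [ -0.8   1.2 -12.2] M [ 0.01  0.2  -0.02] op 15.3 30.0 [-26.9  39.2  85.1  -0.   56.  -14.8]
```

Turning freely. I'll continue to 88°.

Request:
{"name": "servo_tool", "arguments": {
  "targets": [
    {"offset": [0, 0, 0], "dr": [0, 0, -6]},
    {"offset": [0, 0, 0], "dr": [0, 0, -12]},
    {"offset": [0, 0, 0], "dr": [0, 0, -18]},
    {"offset": [0, 0, 0], "dr": [0, 0, -24]},
    {"offset": [0, 0, 0], "dr": [0, 0, -30]},
    {"offset": [0, 0, 0], "dr": [0, 0, -36]},
    {"offset": [0, 0, 0], "dr": [0, 0, -42]},
    {"offset": [0, 0, 0], "dr": [0, 0, -48]},
    {"offset": [0, 0, 0], "dr": [0, 0, -54]},
    {"offset": [0, 0, 0], "dr": [0, 0, -58]},
    {"offset": [0, 0, 0], "dr": [0, 0, -58]}
  ]
}}

```text
time_s: 5.92
position: [0.6091, -0.1875, 0.0873]
tcp_rot: [[-0.717, 0.697, -0.009], [0.697, 0.717, -0.0], [0.006, -0.006, -1.0]]
force: [-5.4, -3.0, -11.7]
opening: 0.175
grasp_force: 30.0
```

```bash
python3 -c "
from h import *
st()"
```

```text
5.92 [ 0.6091 -0.1875  0.0873] yaw 45.84 F [ -5.4  -3.  -11.7] M [-0.68  0.92 -0.01] op 15.2 30.0 [-27.   39.2  85.2  -0.3  56.1 -72.7]
```

The T is turned 88° and lifted, held above the parking height. Next I'll work out the arc about the pivot to roughly 0.15 rad before the left hole.

```bash
cat >> h.py <<'E'
PIV=np.array([.663,-.129])
def arc(a0,a1,n,cmd,r=.0785,sgn=1):
    R=np.array(bot.read_state()['tcp_rot'])
    for a in np.linspace(a0,a1,n+1)[1:]:
        p=PIV-r*np.array([np.cos(a),np.sin(a)]);o=R.T@np.append(p-cmd,0)
        print(o[:2].round(4),np.degrees(a0-a).round(1))
E
python3 -c "
from h import *
arc(.826,-.5,18,np.array([.6126,-.1867]))"
```

```text
[ 0.0078 -0.0019] 4.2
[ 0.0135 -0.0014] 8.4
[ 0.0193 -0.0005] 12.7
[0.0249 0.0008] 16.9
[0.0304 0.0026] 21.1
[0.0358 0.0047] 25.3
[0.041  0.0072] 29.5
[0.046  0.0101] 33.8
[0.0507 0.0134] 38.0
[0.0553 0.017 ] 42.2
[0.0595 0.0209] 46.4
[0.0634 0.0252] 50.6
[0.0671 0.0297] 54.9
[0.0703 0.0344] 59.1
[0.0732 0.0394] 63.3
[0.0758 0.0446] 67.5
[0.0779 0.05  ] 71.8
[0.0797 0.0555] 76.0
```

Request:
{"name": "servo_tool", "arguments": {
  "targets": [
    {"offset": [0.004, -0.0015, 0], "dr": [0, 0, 2]},
    {"offset": [0.0078, -0.0019, 0], "dr": [0, 0, 4.2]},
    {"offset": [0.0135, -0.0014, 0], "dr": [0, 0, 8.4]},
    {"offset": [0.0193, -0.0005, 0], "dr": [0, 0, 12.7]},
    {"offset": [0.0249, 0.0008, 0], "dr": [0, 0, 16.9]},
    {"offset": [0.0304, 0.0026, 0], "dr": [0, 0, 21.1]}
  ]
}}

```text
time_s: 6.42
position: [0.5926, -0.1656, 0.0884]
tcp_rot: [[-0.412, 0.911, -0.001], [0.911, 0.412, -0.003], [-0.002, -0.002, -1.0]]
force: [0.4, -5.1, -12.5]
opening: 0.18
grasp_force: 30.0
```

```bash
python3 -c "
from h import *
st();c=cap('scene');cv2.imwrite('pics/s2.png',cv2.resize(c['color'][150:300,320:520],None,fx=3,fy=3)[:,:,::-1])"
```

```text
6.42 [ 0.5926 -0.1656  0.0884] yaw 24.35 F [  0.4  -5.1 -12.5] M [-0.88  0.08 -0.03] op 15.6 30.0 [-25.9  37.5  89.   -0.2  53.5 -50.1]
```

View pics/s2.png

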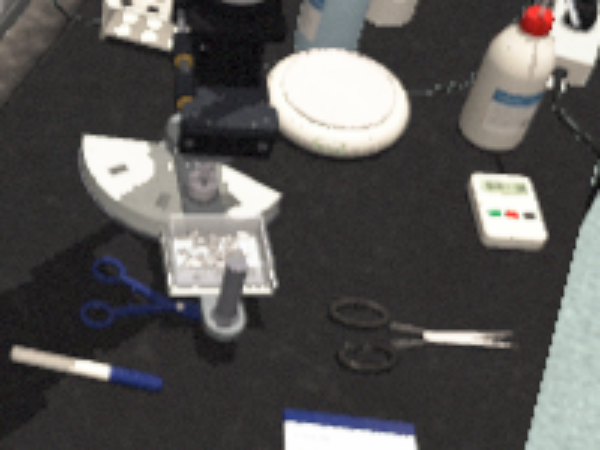

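The arm follows the T, its tray is now over the hemostat, and nothing has been disturbed. I'll continue to about -0.5.

```bash
python3 -c "
from h import *
arc(.458,-.5,14,PIV-.0785*np.array([np.cos(.458),np.sin(.458)]))"
```

```text
[ 0.0054 -0.    ] 3.9
[0.0107 0.0004] 7.8
[0.0161 0.0011] 11.8
[0.0213 0.0022] 15.7
[0.0265 0.0036] 19.6
[0.0315 0.0054] 23.5
[0.0365 0.0076] 27.4
[0.0412 0.01  ] 31.4
[0.0458 0.0128] 35.3
[0.0502 0.0159] 39.2
[0.0544 0.0193] 43.1
[0.0583 0.023 ] 47.0
[0.062  0.0269] 51.0
[0.0653 0.0311] 54.9
```

Request:
{"name": "servo_tool", "arguments": {
  "targets": [
    {"offset": [0.0054, 0, 0], "dr": [0, 0, 3.9]},
    {"offset": [0.0107, 0.0004, 0], "dr": [0, 0, 7.8]},
    {"offset": [0.0161, 0.0011, 0], "dr": [0, 0, 11.8]},
    {"offset": [0.0213, 0.0022, 0], "dr": [0, 0, 15.7]},
    {"offset": [0.0265, 0.0036, 0], "dr": [0, 0, 19.6]},
    {"offset": [0.0315, 0.0054, 0], "dr": [0, 0, 23.5]},
    {"offset": [0.0365, 0.0076, 0], "dr": [0, 0, 27.4]},
    {"offset": [0.0412, 0.01, 0], "dr": [0, 0, 31.4]},
    {"offset": [0.0458, 0.0128, 0], "dr": [0, 0, 35.3]},
    {"offset": [0.0502, 0.0159, 0], "dr": [0, 0, 39.2]},
    {"offset": [0.0544, 0.0193, 0], "dr": [0, 0, 43.1]},
    {"offset": [0.0583, 0.023, 0], "dr": [0, 0, 47]},
    {"offset": [0.062, 0.0269, 0], "dr": [0, 0, 51]},
    {"offset": [0.0653, 0.0311, 0], "dr": [0, 0, 54.9]},
    {"offset": [0.0653, 0.0311, 0], "dr": [0, 0, 54.9]}
  ]
}}

```text
time_s: 7.72
position: [0.5952, -0.0914, 0.0886]
tcp_rot: [[0.504, 0.864, 0.002], [0.864, -0.504, -0.0], [0.001, 0.002, -1.0]]
force: [1.4, -1.6, -12.5]
opening: 0.176
grasp_force: 30.0
```

```bash
python3 -c "
from h import *
st();c=cap('top');d=bot.read_state()['position'][:2]-PIV;print(np.hypot(*d),np.arctan2(-d[1],-d[0]))
cv2.imwrite('pics/t2.png',cv2.resize(c['color'][135:235,310:430],None,fx=5,fy=5)[:,:,::-1])"
```

```text
7.72 [ 0.5952 -0.0914  0.0886] yaw -30.28 F [  1.4  -1.6 -12.5] M [-0.26 -0.31 -0.01] op 15.3 30.0 [-19.4  36.7  91.    0.   52.2  10.9]
0.07753862584961481 -0.5056093226720773
```

View pics/t2.png

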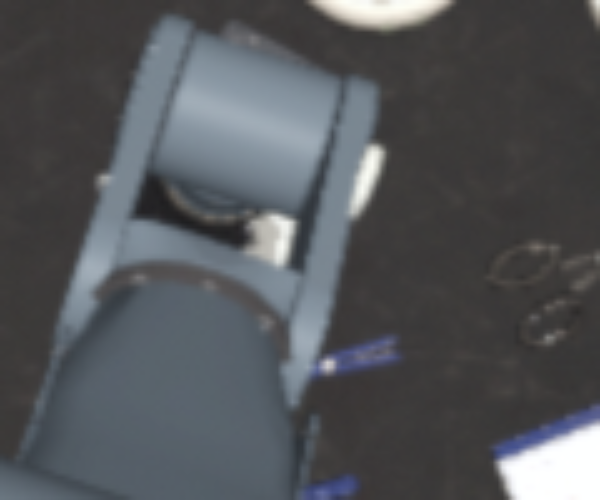

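Request:
{"name": "servo_tool", "arguments": {
  "targets": [
    {"offset": [0, 0, 0], "dr": [0, 0, 6]},
    {"offset": [0, 0, 0], "dr": [0, 0, 12]},
    {"offset": [0, 0, 0], "dr": [0, 0, 18]},
    {"offset": [0, 0, 0], "dr": [0, 0, 24]},
    {"offset": [0, 0, 0], "dr": [0, 0, 30]},
    {"offset": [0, 0, 0], "dr": [0, 0, 36]},
    {"offset": [0, 0, 0], "dr": [0, 0, 42]},
    {"offset": [0, 0, 0], "dr": [0, 0, 48]},
    {"offset": [0, 0, 0], "dr": [0, 0, 54]},
    {"offset": [0, 0, 0], "dr": [0, 0, 60]},
    {"offset": [0, 0, 0], "dr": [0, 0, 66]},
    {"offset": [0, 0, 0], "dr": [0, 0, 72]},
    {"offset": [0, 0, 0], "dr": [0, 0, 78]},
    {"offset": [0, 0, 0], "dr": [0, 0, 83]},
    {"offset": [0, 0, 0], "dr": [0, 0, 87]},
    {"offset": [0, 0, 0], "dr": [0, 0, 87]}
  ]
}}

```text
time_s: 9.1
position: [0.5976, -0.0941, 0.0895]
tcp_rot: [[0.889, -0.458, 0.008], [-0.458, -0.889, -0.004], [0.009, -0.0, -1.0]]
force: [5.1, -4.8, -12.3]
opening: 0.178
grasp_force: 30.0
```

```bash
python3 -c "
from h import *
st()"
```

```text
9.1 [ 0.5976 -0.0941  0.0895] yaw -117.25 F [  5.1  -4.8 -12.3] M [-0.87 -0.72 -0.02] op 15.5 30.0 [-19.5  36.6  90.9  -0.1  52.   97.8]
```

Request:
{"name": "servo_tool", "arguments": {
  "targets": [
    {"offset": [0, 0, 0], "dr": [0, 0, 1.5]},
    {"offset": [0, 0, 0.002], "dr": [0, 0, 1.5]},
    {"offset": [0, 0, 0.004], "dr": [0, 0, 1.5]},
    {"offset": [0, 0, 0.005], "dr": [0, 0, 1.5]},
    {"offset": [0, 0, 0.006], "dr": [0, 0, 1.5]},
    {"offset": [0, 0, 0.006], "dr": [0, 0, 1.5]}
  ]
}}

```text
time_s: 9.6
position: [0.5977, -0.0941, 0.0837]
tcp_rot: [[0.878, -0.479, 0.008], [-0.479, -0.878, -0.004], [0.009, -0.0, -1.0]]
force: [4.1, -4.1, -10.3]
opening: 0.176
grasp_force: 30.0
```

```bash
python3 -c "
from h import *
st()"
```

```text
9.6 [ 0.5977 -0.0941  0.0837] yaw -118.61 F [  4.1  -4.1 -10.3] M [-0.76 -0.67 -0.02] op 15.3 30.0 [-19.5  37.1  91.1  -0.1  51.3  99.2]
```

The spring force fell from 12.3 to 10.3 N over 5.8 mm, so the cross pin is in the slot. I'll lower to the plate.

Request:
{"name": "servo_tool", "arguments": {
  "targets": [
    {"offset": [0, 0, 0.001], "dr": [0, 0, 0]},
    {"offset": [0, 0, 0.002], "dr": [0, 0, 0]},
    {"offset": [0, 0, 0.003], "dr": [0, 0, 0]},
    {"offset": [0, 0, 0.003], "dr": [0, 0, 0]}
  ]
}}

```text
time_s: 9.93
position: [0.5979, -0.0941, 0.0816]
tcp_rot: [[0.878, -0.479, 0.008], [-0.479, -0.878, -0.004], [0.009, -0.0, -1.0]]
force: [3.6, -4.0, -6.9]
opening: 0.175
grasp_force: 30.0
```

```bash
python3 -c "
from h import *
st()"
```

```text
9.93 [ 0.5979 -0.0941  0.0816] yaw -118.61 F [ 3.6 -4.  -6.9] M [-0.78 -0.39  0.01] op 15.3 30.0 [-19.5  37.3  91.2  -0.1  51.   99.2]
```

The pin is on the plate: the force dropped to 6.9 N at lift ≈ 10 mm. I'll loosen the fingers to a 21 mm gap so the T can fall.

Request:
{"name": "servo_tool", "arguments": {
  "targets": [
    {"offset": [0, 0, 0], "dr": [0, 0, 0]},
    {"offset": [0, 0, 0], "dr": [0, 0, 0]},
    {"offset": [0, 0, 0], "dr": [0, 0, 0]},
    {"offset": [0, 0, 0], "dr": [0, 0, 0]}
  ],
  "gripper": 0.52
}}

```text
time_s: 10.27
position: [0.5944, -0.0914, 0.0806]
tcp_rot: [[0.877, -0.48, 0.001], [-0.48, -0.877, -0.0], [0.001, -0.001, -1.0]]
force: [-0.6, 0.3, 0.9]
opening: 0.24
grasp_force: 0.0
```

```bash
python3 -c "
from h import *
st();p=bot.read_state()['position'][:2];d=p-PIV;a=np.arctan2(-d[1],-d[0]);print(np.hypot(*d),a)
arc(a,a-.14,10,p,np.hypot(*d))"
```

```text
10.27 [ 0.5944 -0.0914  0.0806] yaw -118.66 F [-0.6  0.3  0.9] M [0.01 0.21 0.04] op 20.9 0.0 [-19.4  37.3  91.4   0.   51.2  99.3]
0.0782399619444049 -0.5007338980485289
[ 0.     -0.0011] 0.8
[ 0.     -0.0022] 1.6
[ 0.0001 -0.0033] 2.4
[ 0.0001 -0.0044] 3.2
[ 0.0002 -0.0055] 4.0
[ 0.0003 -0.0066] 4.8
[ 0.0004 -0.0077] 5.6
[ 0.0005 -0.0087] 6.4
[ 0.0006 -0.0098] 7.2
[ 0.0008 -0.0109] 8.0
```

Request:
{"name": "servo_tool", "arguments": {
  "targets": [
    {"offset": [0, -0.001, 0], "dr": [0, 0, 0.7]},
    {"offset": [0, -0.002, 0], "dr": [0, 0, 1.5]},
    {"offset": [0, -0.0025, 0], "dr": [0, 0, 1.8]},
    {"offset": [0, -0.003, 0], "dr": [0, 0, 2.2]},
    {"offset": [0, -0.0035, 0], "dr": [0, 0, 2.5]},
    {"offset": [0, -0.004, 0], "dr": [0, 0, 2.9]},
    {"offset": [0, -0.0045, 0], "dr": [0, 0, 3.3]},
    {"offset": [0, -0.005, 0], "dr": [0, 0, 3.6]},
    {"offset": [0, -0.0055, 0], "dr": [0, 0, 4]},
    {"offset": [0.0001, -0.006, 0], "dr": [0, 0, 4.4]},
    {"offset": [0.0002, -0.0065, 0], "dr": [0, 0, 4.7]},
    {"offset": [0.0002, -0.007, 0], "dr": [0, 0, 5.1]},
    {"offset": [0.0003, -0.0075, 0], "dr": [0, 0, 5.5]},
    {"offset": [0.0003, -0.008, 0], "dr": [0, 0, 5.8]},
    {"offset": [0.0003, -0.008, 0], "dr": [0, 0, 5.8]}
  ]
}}

```text
time_s: 11.52
position: [0.5975, -0.0861, 0.0797]
tcp_rot: [[0.824, -0.566, -0.001], [-0.566, -0.824, -0.002], [-0.0, 0.002, -1.0]]
force: [-3.7, -4.9, 2.0]
opening: 0.238
grasp_force: 2.8
```

```bash
python3 -c "
from h import *
st()"
```

```text
11.52 [ 0.5975 -0.0861  0.0797] yaw -124.48 F [-3.7 -4.9  2. ] M [-0.84  0.79  0.07] op 20.7 2.8 [-18.7  37.6  91.   -0.2  51.5 105.9]
```

The push force is about 6 N, which matches rubbing on the plate. I'll carry on slowly, watching for the force to climb.

Request:
{"name": "servo_tool", "arguments": {
  "targets": [
    {"offset": [0, -0.0005, 0], "dr": [0, 0, 0.4]},
    {"offset": [0, -0.001, 0], "dr": [0, 0, 0.7]},
    {"offset": [0, -0.0015, 0], "dr": [0, 0, 1.1]},
    {"offset": [0, -0.002, 0], "dr": [0, 0, 1.5]},
    {"offset": [0, -0.0025, 0], "dr": [0, 0, 1.8]},
    {"offset": [0, -0.003, 0], "dr": [0, 0, 2.2]},
    {"offset": [0, -0.0035, 0], "dr": [0, 0, 2.5]},
    {"offset": [0, -0.004, 0], "dr": [0, 0, 2.9]},
    {"offset": [0, -0.004, 0], "dr": [0, 0, 2.9]}
  ]
}}

```text
time_s: 12.27
position: [0.6006, -0.0811, 0.0795]
tcp_rot: [[0.794, -0.607, 0.0], [-0.607, -0.794, 0.0], [0.0, -0.0, -1.0]]
force: [0.5, -0.3, 0.4]
opening: 0.238
grasp_force: 0.0
```

Request:
{"name": "servo_tool", "arguments": {
  "targets": [
    {"offset": [0, -0.0005, 0], "dr": [0, 0, 0.4]},
    {"offset": [0, -0.001, 0], "dr": [0, 0, 0.7]},
    {"offset": [0, -0.0015, 0], "dr": [0, 0, 1.1]},
    {"offset": [0, -0.002, 0], "dr": [0, 0, 1.5]},
    {"offset": [0, -0.002, 0], "dr": [0, 0, 1.5]}
  ]
}}

```text
time_s: 12.68
position: [0.6017, -0.0797, 0.0795]
tcp_rot: [[0.778, -0.628, 0.0], [-0.628, -0.778, 0.0], [0.0, -0.0, -1.0]]
force: [-0.4, 0.7, -1.0]
opening: 0.238
grasp_force: 0.0
```

```bash
python3 -c "
from h import *
st()"
```

```text
12.68 [ 0.6017 -0.0797  0.0795] yaw -128.91 F [-0.4  0.7 -1. ] M [0.01 0.2  0.05] op 20.7 0.0 [-18.1  37.7  90.5   0.   51.7 110.8]
```

Request:
{"name": "servo_tool", "arguments": {
  "targets": [
    {"offset": [0, -0.0005, 0], "dr": [0, 0, 0]},
    {"offset": [0, -0.001, 0], "dr": [0, 0, 0]},
    {"offset": [0, -0.0015, 0], "dr": [0, 0, 0]},
    {"offset": [0, -0.0015, 0], "dr": [0, 0, 0]}
  ]
}}

```text
time_s: 13.02
position: [0.6027, -0.0786, 0.0795]
tcp_rot: [[0.778, -0.628, 0.0], [-0.628, -0.778, 0.0], [0.0, -0.0, -1.0]]
force: [-0.6, -0.8, 0.1]
opening: 0.24
grasp_force: 0.0
```

Request:
{"name": "servo_tool", "arguments": {
  "targets": [
    {"offset": [0, -0.0005, 0], "dr": [0, 0, 0]},
    {"offset": [0, -0.001, 0], "dr": [0, 0, 0]},
    {"offset": [0, -0.0015, 0], "dr": [0, 0, 0]},
    {"offset": [0, -0.0015, 0], "dr": [0, 0, 0]}
  ]
}}

```text
time_s: 13.35
position: [0.6036, -0.0774, 0.0795]
tcp_rot: [[0.778, -0.628, 0.0], [-0.628, -0.778, 0.0], [0.0, -0.0, -1.0]]
force: [-0.3, -0.3, -0.0]
opening: 0.24
grasp_force: 0.0
```

```bash
python3 -c "
from h import *
st()"
```

```text
13.35 [ 0.6036 -0.0774  0.0795] yaw -128.88 F [-0.3 -0.3 -0. ] M [0.04 0.15 0.  ] op 20.9 0.0 [-17.8  37.8  90.3   0.   51.9 111.1]
```

```bash
python3 -c "
from h import *
c=cap('scene');w=cap('wrist')
A=cv2.resize(c['color'][170:280,320:450],None,fx=3,fy=3,interpolation=cv2.INTER_CUBIC)
B=cv2.resize(w['color'],(400,250),interpolation=cv2.INTER_AREA)
B=cv2.copyMakeBorder(B,0,A.shape[0]-250,0,0,cv2.BORDER_CONSTANT)
im=np.hstack([A,B]);print(im.shape);cv2.imwrite('pics/s3.png',im[:,:,::-1])"
```

```text
(330, 790, 3)
```

View pics/s3.png

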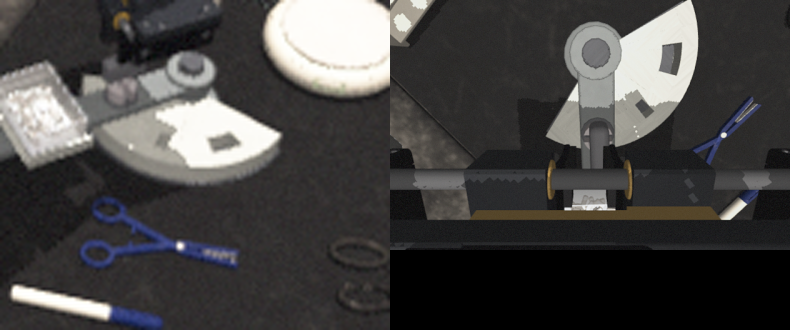

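The scene view shows the arm at the left with its T between the fingers. I'll probe further to tell a locked arm from a free one.

Request:
{"name": "servo_tool", "arguments": {
  "targets": [
    {"offset": [0, -0.0005, 0], "dr": [0, 0, 0]},
    {"offset": [0, -0.001, 0], "dr": [0, 0, 0]},
    {"offset": [0, -0.0015, 0], "dr": [0, 0, 0]},
    {"offset": [0, -0.0015, 0], "dr": [0, 0, 0]}
  ]
}}

```text
time_s: 13.78
position: [0.6045, -0.0762, 0.0795]
tcp_rot: [[0.778, -0.628, 0.0], [-0.628, -0.778, 0.0], [0.0, -0.0, -1.0]]
force: [-0.7, 0.2, -0.1]
opening: 0.238
grasp_force: 0.0
```

Request:
{"name": "servo_tool", "arguments": {
  "targets": [
    {"offset": [0, -0.0005, 0], "dr": [0, 0, 0]},
    {"offset": [0, -0.001, 0], "dr": [0, 0, 0]},
    {"offset": [0, -0.0015, 0], "dr": [0, 0, 0]},
    {"offset": [0, -0.0015, 0], "dr": [0, 0, 0]}
  ]
}}

```text
time_s: 14.12
position: [0.6055, -0.0751, 0.0795]
tcp_rot: [[0.778, -0.628, 0.0], [-0.628, -0.778, 0.0], [0.0, -0.0, -1.0]]
force: [0.1, -0.9, 0.8]
opening: 0.236
grasp_force: 0.0
```

```bash
python3 -c "
from h import *
st();w=cap('wrist');cv2.imwrite('pics/w4.png',w['color'][:,:,::-1])
d=ray(w,(328,83),.05)-ray(w,(331,160),.045);print(np.arctan2(d[1],d[0]))"
```

```text
14.12 [ 0.6055 -0.0751  0.0795] yaw -128.88 F [ 0.1 -0.9  0.8] M [0.04 0.19 0.01] op 20.6 0.0 [-17.5  37.9  90.1   0.   52.  111.3]
-0.6275195244801366
```

View pics/w4.png

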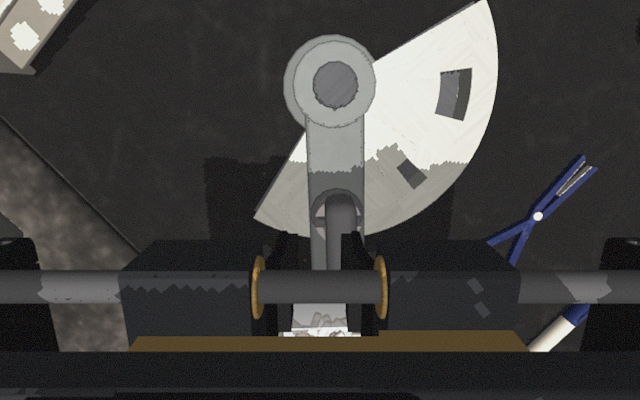

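The wrist view shows the bolt at (335,84), the arm's centre line at column 335 and the inner end of the T-bar at (342,192). The middle opening is at (412,173). I'll turn these into angles and the height of the T.

Run:
```python
from h import *
w=cap('wrist')
b=ray(w,(335,84),.05);m=ray(w,(412,173),.026);a=ray(w,(335.5,160),.045);r=ray(w,(456,94),.026)
ang=lambda p:np.arctan2((b-p)[1],(b-p)[0]).round(3)
print(b,'M',ang(m),np.hypot(*(m-b)[:2]),'R',ang(r),np.hypot(*(r-b)[:2]),'arm',ang(a))
A=ang(a)
u=np.array([np.cos(A),np.sin(A)])
for z in(.1,.11):print(z,[proj(w,[*(b[:2]-q*u),z]).round(1) for q in(.056,.078)])
print('tcp',proj(w,bot.read_state()['position']), proj(w,[*(b[:2]-.078*u),.062]))
```

```text
[ 0.66271595 -0.13209501  0.05      ] M 0.08 0.07866759631332583 R 0.824 0.0788273733607032 arm -0.654
0.1 [array([340.7, 203. ]), array([341.1, 245.3])]
0.11 [array([342. , 209.4]), array([342.3, 254. ])]
tcp [320.24091817 234.30984207] [337.36495501 219.68476163]
```

Run:
```python
from h import *
w=cap('wrist');g=cv2.cvtColor(w['color'],cv2.COLOR_RGB2GRAY);g=cv2.medianBlur(g,3)
for r in(150,200,215,228,240,250,260,320):print(r,g[r,268:388:3])
R=bot.read_state();p=R['position'];y=R['tcp_rot'][:,1]
for z in(0,.01,.02,.04):print(z,[proj(w,p+y*s+[0,0,z]).round(0) for s in(-.0105,.0105)])
```

```text
150 [ 51  51  49  49  47  46  45  46 101 236 236 236 236 131 156 159 161 160
 158 159 161 161 159 158 158 158 159 157 158 157 157 142 192 236 236 236
 197 189 158 155]
200 [157 157 159 159 156 155 151 153 154 156 157 156 156 147  88  93  72  74
  80  61  53  54  55  57  57  55  57  56  57  72  73  91 124 163 158 159
 162 160 159 160]
215 [147 150 154 155 154 155 157 157 158 157 157 158 159 156  71  74 121 147
 147  67  81  87  92  94  94  95  96  91  84  75  99  69 125 158 153 157
 155 154 155 152]
228 [ 30  34 104 153 150 148 160 153 153 155 158 157 159 161  86  99 114 144
 124  83  79  86  91  96  95  95  96  91  83  80 141  93 122 156 156 156
 149 154 156 148]
240 [ 30  32  32  21  20  17  20  23  23  26  26  30  31  30  63  94  99  99
 100  77  75  84  88  94  82  28  24  25  18  15  22  33  46  31  31  31
  31  29  31  31]
250 [ 44  36  26  18  22  19  25  27  24  27  29  30  31  31  51  93 100  99
  98  86  74  83  91  93  79  23  26  24  24  17  22  20  18  28  32  33
  30  27  25  31]
260 [20 23 19 20 23 24 28 23 22 23 27 33 41 32 31 88 97 99 98 90 70 81 90 92
 81 26 26 24 25 28 25 21 15 18 18 21 63 73 82 31]
320 [ 11  21  19  27  44  42  43  38  90 136 166 164 164 164 163 137 148 143
 157 144 136 143 132 137 129 138 125  40  42  41  42  29  17  16  15  21
  27  26  27  25]
0 [array([301., 234.]), array([339., 234.])]
0.01 [array([300., 241.]), array([340., 241.])]
0.02 [array([299., 249.]), array([341., 249.])]
0.04 [array([297., 268.]), array([344., 268.])]
```

Run:
```python
from h import *
w=cap('wrist');s=cap('scene')
A=cv2.resize(w['color'][170:270,265:385],None,fx=4,fy=4,interpolation=cv2.INTER_CUBIC)
B=cv2.resize(s['color'][165:232,335:400],(310,320),interpolation=cv2.INTER_CUBIC)
B=cv2.copyMakeBorder(cv2.convertScaleAbs(B,alpha=1.6),0,80,0,0,cv2.BORDER_CONSTANT)
cv2.imwrite('pics/z5.png',np.hstack([cv2.convertScaleAbs(A,alpha=1.5),B])[:,:,::-1])
```

```text
(no output)
```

View pics/z5.png

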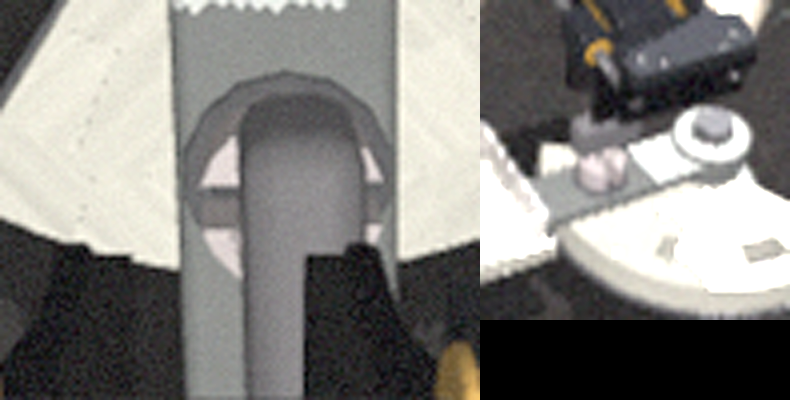

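The close view shows the right-hand finger covering half the bar from above, as if the fingertips were higher than the bar's top. I'll check this against projections in both cameras.

Run:
```python
from h import *
s=cap('scene');st()
T=[.6008,-.0846]
S=lambda p:(480+(p[0]-335)*310/65,(p[1]-165)*320/67)
for z in(.062,.074,.087,.1,.11):print(z,np.round(S(proj(s,[*T,z]))))
st_=bot.read_state();p=st_['position'];y=st_['tcp_rot'][:,1]
for k in(-.0105,0,.0105):print(k,np.round(S(proj(s,p+k*y))),np.round(S(proj(s,p+k*y+[0,0,.02]))))
```

```text
14.42 [ 0.6054 -0.0752  0.0795] yaw -128.89 F [ 0.4 -1.   0.4] M [ 0.01  0.13 -0.04] op 20.8 0.0 [-17.6  37.9  90.1   0.   52.  111.3]
0.062 [602. 155.]
0.074 [604. 141.]
0.087 [606. 126.]
0.1 [608. 110.]
0.11 [609.  97.]
-0.0105 [585. 113.] [588.  89.]
0 [593. 125.] [596. 100.]
0.0105 [601. 136.] [604. 112.]
```

The bar sits at its locked height: its centre in the scene view fits z≈0.087, and the arm is at -0.654 against a hole at about -0.67. So the pin appears to have dropped and the fingers are clear above. I'll raise, close and touch the bar's top to measure the lift exactly.

Request:
{"name": "servo_tool", "arguments": {
  "targets": [
    {"offset": [0, 0, -0.02], "dr": [0, 0, 0]},
    {"offset": [0, 0, -0.045], "dr": [0, 0, 0]},
    {"offset": [0.002, 0.01, -0.045], "dr": [0, 0, 0]},
    {"offset": [0.002, 0.01, -0.045], "dr": [0, 0, 0]},
    {"offset": [0.002, 0.01, -0.045], "dr": [0, 0, 0]}
  ],
  "gripper": 1
}}

```text
time_s: 14.83
position: [0.6001, -0.0844, 0.1242]
tcp_rot: [[0.778, -0.629, -0.001], [-0.629, -0.778, 0.0], [-0.001, 0.0, -1.0]]
force: [0.1, -0.2, -0.5]
opening: 0.018
grasp_force: 0.0
```

Request:
{"name": "servo_tool", "arguments": {
  "targets": [
    {"offset": [0, 0, 0.006], "dr": [0, 0, 0]},
    {"offset": [0, 0, 0.012], "dr": [0, 0, 0]},
    {"offset": [0, 0, 0.016], "dr": [0, 0, 0]},
    {"offset": [0, 0, 0.016], "dr": [0, 0, 0]}
  ]
}}

```text
time_s: 15.17
position: [0.5993, -0.0836, 0.1062]
tcp_rot: [[0.778, -0.628, -0.004], [-0.628, -0.778, 0.001], [-0.004, 0.001, -1.0]]
force: [-0.5, -0.0, -0.2]
opening: 0.006
grasp_force: 0.0
```

Run:
```python
from h import *
st();w=cap('wrist');g=cv2.medianBlur(cv2.cvtColor(w['color'],cv2.COLOR_RGB2GRAY),3)
p=bot.read_state()['position'];print(proj(w,p))
for r in(200,215,225,235,245):print(r,g[r,285:370:3])
```

```text
15.17 [ 0.5993 -0.0836  0.1062] yaw -128.88 F [-0.5 -0.  -0.2] M [0.02 0.13 0.04] op 0.6 0.0 [-18.5  35.5  89.6   0.   55.1 110.4]
[319.84990957 233.8739684 ]
200 [155 153 158 151  69  74 151  74  82  89  93  95  96  95  92  79 101 148
 115  71 119 157 155 159 158 155 154 155 154]
215 [158 156 159 158  91 107 145  98  80  89  92  95  95  95  90  82  76 146
 127  93 124 158 155 155 150 153 157 156 121]
225 [ 30  29  32  27  74  97  99  84  79  86  92  94  97  95  90  82  73 100
  98  96  56  29  32  31  29  30  34  31  29]
235 [33 30 30 31 60 53 22 21 21 20 23 41 31 23 24 20 15 20 82 97 60 34 28 32
 32 32 31 29 29]
245 [27 30 26 28 30 27 20 19 23 26 23 45 28 25 27 22 20 16 25 30 30 28 28 31
 31 30 28 29 29]
```

At z=0.106 nothing touches, so the bar has dropped from its 0.110 level. I'll go down to find its top.

Request:
{"name": "servo_tool", "arguments": {
  "targets": [
    {"offset": [0, 0, 0.001], "dr": [0, 0, 0]},
    {"offset": [0, 0, 0.002], "dr": [0, 0, 0]},
    {"offset": [0, 0, 0.003], "dr": [0, 0, 0]},
    {"offset": [0, 0, 0.003], "dr": [0, 0, 0]}
  ]
}}

```text
time_s: 15.55
position: [0.6007, -0.0842, 0.1055]
tcp_rot: [[0.778, -0.628, 0.0], [-0.628, -0.778, -0.0], [0.0, -0.0, -1.0]]
force: [-0.2, -0.4, -0.8]
opening: 0.002
grasp_force: 0.0
```

Request:
{"name": "servo_tool", "arguments": {
  "targets": [
    {"offset": [0, 0, 0.001], "dr": [0, 0, 0]},
    {"offset": [0, 0, 0.002], "dr": [0, 0, 0]},
    {"offset": [0, 0, 0.003], "dr": [0, 0, 0]},
    {"offset": [0, 0, 0.004], "dr": [0, 0, 0]},
    {"offset": [0, 0, 0.004], "dr": [0, 0, 0]},
    {"offset": [0, 0, 0.004], "dr": [0, 0, 0]}
  ]
}}

```text
time_s: 16.05
position: [0.6007, -0.0842, 0.1014]
tcp_rot: [[0.778, -0.628, -0.0], [-0.628, -0.778, 0.0], [-0.0, 0.0, -1.0]]
force: [-0.1, 0.0, 0.7]
opening: 0.007
grasp_force: 0.0
```

Request:
{"name": "servo_tool", "arguments": {
  "targets": [
    {"offset": [0, 0, 0.001], "dr": [0, 0, 0]},
    {"offset": [0, 0, 0.002], "dr": [0, 0, 0]},
    {"offset": [0, 0, 0.002], "dr": [0, 0, 0]}
  ]
}}

```text
time_s: 16.3
position: [0.6005, -0.0842, 0.0993]
tcp_rot: [[0.778, -0.628, -0.0], [-0.628, -0.778, 0.0], [-0.0, 0.0, -1.0]]
force: [-1.3, -0.2, -0.1]
opening: 0.004
grasp_force: 0.0
```

Request:
{"name": "servo_tool", "arguments": {
  "targets": [
    {"offset": [0, 0, 0.001], "dr": [0, 0, 0]},
    {"offset": [0, 0, 0.002], "dr": [0, 0, 0]},
    {"offset": [0, 0, 0.003], "dr": [0, 0, 0]},
    {"offset": [0, 0, 0.003], "dr": [0, 0, 0]}
  ]
}}

```text
time_s: 16.63
position: [0.6005, -0.0841, 0.0962]
tcp_rot: [[0.778, -0.628, -0.0], [-0.628, -0.778, 0.0], [-0.0, 0.0, -1.0]]
force: [0.3, 0.6, -0.3]
opening: 0.005
grasp_force: 0.0
```

Request:
{"name": "servo_tool", "arguments": {
  "targets": [
    {"offset": [0, 0, 0.001], "dr": [0, 0, 0]},
    {"offset": [0, 0, 0.002], "dr": [0, 0, 0]},
    {"offset": [0, 0, 0.003], "dr": [0, 0, 0]},
    {"offset": [0, 0, 0.003], "dr": [0, 0, 0]}
  ]
}}

```text
time_s: 16.97
position: [0.6005, -0.0841, 0.0932]
tcp_rot: [[0.778, -0.628, -0.0], [-0.628, -0.778, 0.0], [-0.0, 0.0, -1.0]]
force: [-0.1, -0.5, -0.3]
opening: 0.006
grasp_force: 0.0
```

Request:
{"name": "servo_tool", "arguments": {
  "targets": [
    {"offset": [0, 0, 0.001], "dr": [0, 0, 0]},
    {"offset": [0, 0, 0.002], "dr": [0, 0, 0]},
    {"offset": [0, 0, 0.003], "dr": [0, 0, 0]},
    {"offset": [0, 0, 0.003], "dr": [0, 0, 0]}
  ]
}}

```text
time_s: 17.3
position: [0.6005, -0.0841, 0.0902]
tcp_rot: [[0.778, -0.628, -0.0], [-0.628, -0.778, 0.0], [-0.0, 0.0, -1.0]]
force: [-0.2, -0.6, 0.3]
opening: 0.004
grasp_force: 0.0
```

The visible tips really are higher than the TCP value, consistent with the fingers passing over the bar. I'll continue to 0.080 and then feel in 1 mm steps.

Request:
{"name": "servo_tool", "arguments": {
  "targets": [
    {"offset": [0, 0, 0.002], "dr": [0, 0, 0]},
    {"offset": [0, 0, 0.004], "dr": [0, 0, 0]},
    {"offset": [0, 0, 0.006], "dr": [0, 0, 0]},
    {"offset": [0, 0, 0.008], "dr": [0, 0, 0]},
    {"offset": [0, 0, 0.0095], "dr": [0, 0, 0]},
    {"offset": [0, 0, 0.0095], "dr": [0, 0, 0]}
  ]
}}

```text
time_s: 17.8
position: [0.6004, -0.0841, 0.0805]
tcp_rot: [[0.778, -0.628, -0.001], [-0.628, -0.778, 0.0], [-0.001, 0.0, -1.0]]
force: [-0.2, 0.2, 0.6]
opening: 0.006
grasp_force: 0.0
```

Request:
{"name": "servo_tool", "arguments": {
  "targets": [
    {"offset": [0, 0, 0.001], "dr": [0, 0, 0]},
    {"offset": [0, 0, 0.002], "dr": [0, 0, 0]},
    {"offset": [0, 0, 0.002], "dr": [0, 0, 0]}
  ]
}}

```text
time_s: 18.05
position: [0.6006, -0.0842, 0.0788]
tcp_rot: [[0.778, -0.628, -0.0], [-0.628, -0.778, 0.0], [-0.0, 0.0, -1.0]]
force: [-0.0, -0.1, 0.2]
opening: 0.0
grasp_force: 0.0
```

Request:
{"name": "servo_tool", "arguments": {
  "targets": [
    {"offset": [0, 0, 0.001], "dr": [0, 0, 0]},
    {"offset": [0, 0, 0.002], "dr": [0, 0, 0]},
    {"offset": [0, 0, 0.002], "dr": [0, 0, 0]}
  ]
}}

```text
time_s: 18.3
position: [0.6011, -0.0843, 0.0783]
tcp_rot: [[0.778, -0.628, 0.001], [-0.628, -0.778, -0.0], [0.001, -0.0, -1.0]]
force: [-1.7, 0.8, 6.8]
opening: 0.004
grasp_force: 3.4
```

The tips meet the bar's top stiffly at TCP 0.0785. That contact isn't possible with the pin still up on the plate, because the earlier grips would then have missed the bar. I'll retreat straight up and check the arm angle once more.

Request:
{"name": "servo_tool", "arguments": {
  "targets": [
    {"offset": [0, 0, -0.01], "dr": [0, 0, 0]},
    {"offset": [0, 0, -0.04], "dr": [0, 0, 0]},
    {"offset": [0, 0, -0.08], "dr": [0, 0, 0]},
    {"offset": [0, 0, -0.12], "dr": [0, 0, 0]},
    {"offset": [0, 0, -0.15], "dr": [0, 0, 0]},
    {"offset": [0, 0, -0.15], "dr": [0, 0, 0]},
    {"offset": [0, 0, -0.15], "dr": [0, 0, 0]},
    {"offset": [0, 0, -0.15], "dr": [0, 0, 0]}
  ]
}}

```text
time_s: 18.97
position: [0.6, -0.0839, 0.2268]
tcp_rot: [[0.778, -0.628, -0.001], [-0.628, -0.778, 0.0], [-0.001, 0.0, -1.0]]
force: [-0.5, -0.6, 0.0]
opening: 0.004
grasp_force: 0.0
```

Run:
```python
from h import *
import pickle
st();a0,b0=pickle.load(open('c.pkl','rb'));b=cap('scene')
# bystanders: blue mask centroids and change away from the arm
for c in(b0,b):
    h=cv2.cvtColor(c['color'],cv2.COLOR_RGB2HSV);m=cv2.inRange(h,(105,120,50),(130,255,255));m[:230]=0;m[:,:310]=0
    n,_,S,C=cv2.connectedComponentsWithStats(m);print([(S[i,4],C[i].round(1)) for i in range(1,n) if S[i,4]>15])
w=cap('wrist');g=cv2.cvtColor(w['color'],cv2.COLOR_RGB2GRAY)
K=w['camera_matrix']
# T: predicted rows for home and raised
u=np.array([np.cos(.66),np.sin(.66)]);P=np.array([.6627,-.1315])
for z in(.1,.11):print(z,proj(w,[*(P-.056*u),z]),proj(w,[*(P-.1*u),z]))
x=int(proj(w,[*(P-.078*u),.1])[0]);y0=int(proj(w,[*(P-.056*u),.1])[1]);print(x,y0,cv2.medianBlur(g,3)[y0-20:y0+60:2,x])
```

```text
18.97 [ 0.6    -0.0839  0.2268] yaw -128.89 F [-0.5 -0.6  0. ] M [-0.04  0.2   0.03] op 0.3 0.0 [-18.5  27.1  83.2  -0.   69.7 110.4]
[(np.int32(194), array([360.9, 248.5])), (np.int32(45), array([387.4, 254.7])), (np.int32(84), array([365., 276.])), (np.int32(95), array([427.8, 289.1]))]
[(np.int32(193), array([361. , 248.7])), (np.int32(50), array([387.9, 254.6])), (np.int32(82), array([365.2, 276. ])), (np.int32(112), array([430. , 289.4]))]
0.1 [381.51548603 104.54988825] [431.32711096 116.88184832]
0.11 [383.58149178 104.89647614] [435.00337541 117.62866012]
406 104 [240 240 239 239 239 238 238 240 238 238 239 239 240 240 239 237 238 240
 240 239 239 239 240 240 201  55  43  43  36  32  32  30  34  33  33  32
  34  31  33  34]
```

```bash
python3 -c "
from h import *
print(ticket.hand_in())"
```

```text
the job is handed in; nothing more can be done
None
```

I handed the job in at about 19 s. The swing arm is at the left-hand station (measured at -0.654 rad; the hole is at about -0.67). The plunger pin is in the left-hand hole with the T-handle turned back. Camera views and a touch on the T-bar agree with the pin fully home, but I didn't push the arm to prove it is locked. The hemostat under the arm hasn't moved; the other bystanders weren't checked after the swing.

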